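Switch the measuring console to the lit channel and take a reading

TASK

With a fingertip, gently push the black selector lever on the console round, click by click, until it points at the channel whose lamp is lit green and rests in that click. Then press the orange button on its separate foot fully down, once the channel is set and not before, and let it come back up. Only push and press: do not pinch the lever, and leave everything else on the desk where it is.

Things in the scene. Friction and masses are not known exactly. Their poses are not given: they have to be found in the camera images.
- dial_centre (a point): Point on the console's top face (50 mm above the desk) on the selector's upright turning axis. The console is a fixed flat cream box 170 (x) x 190 (y) x 50 mm with a grey top, centred on this axis; the point's x axis is the console's forward direction (roughly away from the robot), y to its left, z up.
- selector (a joint): Lever angle, rad, growing clockwise from above. Eight clicks 0.5236 rad apart: position k = 0..7 is at 0.5236*k, where the lever points 105-30*k degrees counter-clockwise from the console's x axis. Starts in position 3 or 4 (white ticks); the other six have lamps. Stops 0.12 rad beyond 0 and 7. Leaving a click takes about 4 N at 38 mm; past half-way it snaps into the next click and stays.
- lever_tip (a point): Top of the pointing end of the black lever, on its centre line, 48 mm from the turning axis, 36 mm above the console's top; x axis outward along the lever. The lever is an upright bar 16 mm wide, its flanks 6 to 36 mm above the console's top, ending 22 mm behind the axis; white stripe on top. Its round hub: radius 24 mm, top 14 mm above the console's top.
- lever_aim (a point): The point 62 mm from the turning axis at which the lever points, 3 mm above the console's top: the lamps are centred on this radius.
- lamp_green: The lit lamp, bright green: round, 21 mm over its collar, 6 mm tall, on the console's top 62 mm from the turning axis. Origin at the centre of its underside. Five dark lamps of the same shape stand at other channels. Which channel is lit changes from run to run.
- measure_top (a point): Centre of the top of the orange round push button (28 mm across), which faces straight up. It stands in a black housing on a fixed cream foot 75 x 75 x 30 mm, to the right of the console. Its 6 mm of travel takes 5 N at the bottom.
- measure (a joint): How far the orange button is pressed down, m: 0 up, 0.006 fully down; springs back.
- mouse: White computer mouse, 112 x 58 x 30 mm, loose, left of the console towards the robot; origin under its centre. Bystander.
- probe: Cream colour probe standing upright, 48 mm across, 125 mm tall, left of the console; origin under its centre. Bystander.
- tape: Amber roll of tape lying flat, 90 mm across, 20 mm high, left of the console; origin under its centre. Bystander.
- lenscap: Black round cap, 28 mm across, 22 mm tall, loose on the console's top in the left corner nearest the robot; origin under its centre. It is not a control. Bystander.
- notes: Yellow block of notes, 76 x 76 x 25 mm, between robot and console; origin under its centre. Bystander.
- screwdriver: Red-handled screwdriver lying crosswise beyond the console. Bystander.
- mug: Blue mug, 82 mm across, 95 mm tall, beyond the button; origin under its centre. Bystander.
Not all that is in view belongs to the job. Leave any blue or red look-alike of the part that bears measure_top alone.

How it is judged:
On the way, in this order (a step that is already met when the one before it is completed fails the run):
1. the selector rests in the click of the green lamp (horizontal distance between lever_aim and lamp_green below 0.006 m and velocity of joint selector between -0.1 and 0.1 rad/s), for 0.2 s.
2. the orange button is pressed fully down (value of joint measure above 0.0045 m), for 0.05 s.
At the end, for the whole second after the job is handed in: The lever points at the green lamp (its aiming point within 6 mm of the lamp's centre; the next channel is 32 mm off) and is at rest, the orange button has been pressed at least 4.5 mm down after that and is up again, and no loose thing stands more than 20 mm from where it was (all of step 1 and value of joint measure below 0.0015 m and distance of each of mouse, probe, tape, lenscap, notes, screwdriver, mug from where it was at the start of the episode below 0.02 m); the robot touches nothing.
It fails at once if the lever is pinched or pushed with more than 25 N (contact force between the fingers and selector above 25 N).
It fails at once if the orange button is pressed while the lever is not at the green lamp (value of joint measure above 0.002 m and not (horizontal distance between lever_aim and lamp_green below 0.006 m)).
It fails at once if a bystander is lifted, carried or pushed more than 20 mm away (distance of any of mouse, probe, tape, lenscap, notes, screwdriver, mug from where it was at the start of the episode above 0.02 m).
It also fails if it takes over 51 s, if anything falls off the work surface, if the arm or the gripper's body presses on something with over 40 N, if the wrist force passes 120 N, or if a joint passes its speed limit or range.

ROBOT

A 6-joint arm with a two-finger parallel gripper is mounted at the origin on the work surface. World frame = base frame: x ahead of the robot, y to its left, z up, the work surface at z = 0. Lengths are in m, angles in rad, forces in N, time in s.
With the tool pointing down it reaches from about 0.375 to 0.9 m from the base axis. Payload 3.1 kg.
Tool frame: the origin (TCP) lies midway between the tips of the shut fingers; the grasp point (between the pads) lies 19 mm behind it; x points along the fingers, y is the direction in which the jaws open and shut, and the axes are right-handed (so a half turn about x gives the same grasp; the last joint's range is limited). The gripper opens to 87 mm and grips with 3 to 60 N. Pads are 19 mm wide; open, the fingers measure 117 mm over their backs; the gripper's body (75 mm by 190 mm) begins 51 mm behind the grasp point.
Start: joints at [-0.178, 0.527, 1.433, -0, 1.181, -0.178], TCP at [0.625, 0, 0.223] pointing down, gripper open.
Joint ranges: [-3.08, 3.08], [-0.75, 2.2], [0.22, 2.44], [-1.43, 4.57], [0, 2.65], [-2.85, 2.85]. Speed limits (rad/s): [2.79, 2.79, 3.14, 3.14, 3.14, 3.14].

INTERFACE

Orientations are given as a unit quaternion [x, y, z, w].
In Python, from rig import get_obs, imaging, robot gives the robot as it stands.
- The arm moves only by the shell command python3 -m inch 'ROWS' [FORCE]. ROWS is JSON, a list of rows, each a list of 3 entries, a list of its own where there are three numbers: the finger opening in mm, from 0 to 87, then the shift along the tool's x, y, z in mm, then the turn, a rotation vector about the tool's x, y, z in degrees. In form: [[grip, [dx, dy, dz], [wx, wy, wz]], ...]. A call has 1 to 12 rows; each row shifts and turns the pose as measured when the row begins, along the tool's axes as they then stand; what a row does not reach is not made up. A row lasts 1/8 s, in which the tool goes at most 62.5 mm and 10.7 degrees, less where a joint would pass 70% of its speed; a pose out of reach is approached as far as the arm can. A call with a gripper value outside its range is refused whole. The fingers move at their own pace and stop on an object; FORCE is the grip in N (left out, the last holds). Time passes only in rows, so rows that do not move let the fingers close. It gives the time, the measured TCP pose, the force and the opening at its end, in the units of the state.
- get_obs(): the state, without advancing time (a new reading comes with each control period).
- imaging.camera(name): name is "scene" or "side" or "wrist"; returns the picture (384x512x3 uint8, red, green, blue); there is no depth.
- imaging.camera_params(name): a dict with "camera_matrix" (3x3 intrinsics, pixels), "xyz" and "rotation" of the camera in the world. Camera axes: x right, y down, z forward; pixel columns grow to the right and rows downward; lengths in m; the calibration is good to about 2 mm. A picture is of the moment at which its call begins: read the wrist's pose just before it. camera_params takes no time and is no camera call; for the wrist camera it gives the pose at the moment of the call.
- robot.hand_in(): hands the job in, once; it reports no verdict.
Trained networks look in the newest picture that a camera, given by its name, has taken for a name from the list of things; names that differ only in an ending like _2 or _b are one class to them, and where a whole thing is asked for, a point or a joint stands for the part that bears it (a point fixed in the world has none). Each returns a list of dicts, best first, with "confidence" (0 to 1); they miss things now and then, are a little off and sometimes report something else, mostly with a low value. They report only what shows in the picture. A call takes as long as a camera call. They do not tell look-alikes from the thing itself.
- imaging.cut_out(camera, target): "pixels" (384x512 bool, what is visible of it) and "box" ([centre column, centre row, width, height] in pixels, round what is visible of it).
- imaging.tip_of(camera, target): "pixel" ([column, row] in pixels: a listed point, or the origin of a listed thing).
The state is a dict: "time": time; "q": joint angles; "joint_velocities": joint speeds; "joint_torque": joint torques, N m; "position": TCP position; "tool_rot": TCP orientation; "ft_force": force on the tool from outside, world axes, zero at the start; "moment": the same for the moment, N m; "grip_width": finger opening in m.
Only numpy, scipy, OpenCV 4.12 (cv2) and the standard library are available. Lean on these libraries where they do the work, as an engineer would, in place of code of your own. Each camera call takes 0.05 s, during which the arm holds its last target. There are 200 camera calls.

## Working session

There is one attempt and no reset: what is moved stays moved. The work goes in short steps, Python scripts to look and compute and a shell command to move; the robot and the scene stay as the last step left them, time stands still between calls to the robot, and variables do not carry over. Pictures are saved under pics/ and viewed, about 8 in all and at most 12, crops included, and the job is handed in when it is done.

```bash
ls; mkdir -p pics; cat > h.py <<'E'
import numpy as np, cv2
from rig import get_obs, imaging, robot
from scipy.spatial.transform import Rotation as R
def rot(p):
    r=np.array(p["rotation"],float)
    return r if r.shape==(3,3) else R.from_quat(r).as_matrix()
def ray(cam,px,z):
    p=imaging.camera_params(cam);K=np.array(p["camera_matrix"]);c=np.array(p["xyz"])
    d=rot(p)@np.linalg.inv(K)@np.array([px[0],px[1],1.])
    return c+d*(z-c[2])/d[2]
def proj(cam,X):
    p=imaging.camera_params(cam);K=np.array(p["camera_matrix"])
    v=K@(rot(p).T@(np.array(X)-np.array(p["xyz"])));return v[:2]/v[2]
E
python3 - <<'E'
from h import *
H={'dial_centre':.05,'lever_tip':.086,'lever_aim':.053,'lamp_green':.05,'measure_top':None,'mouse':0,'probe':0,'tape':0,'lenscap':.05,'notes':0,'mug':0}
ims=[]
for c in ("scene","side","wrist"):
    im=imaging.camera(c);ims.append(im);cv2.imwrite(f"pics/{c}0.png",im[:,:,::-1])
    p=imaging.camera_params(c);print(c,np.round(p["xyz"],3))
    for t,z in H.items():
        for d in imaging.tip_of(c,t)[:2]:
            print(' ',t,np.round(d["pixel"],1),round(d["confidence"],2),np.round(ray(c,d["pixel"],z if z is not None else .05),4))
cv2.imwrite("pics/a.png",cv2.resize(np.hstack(ims[:2]),(800,300))[:,:,::-1])
print(get_obs())
E
```

```text
pics
scene [ 1.644 -0.316  0.896]
  dial_centre [262.6 197.2] 0.56 [ 0.6001 -0.0231  0.05  ]
  lever_tip [261.1 193.6] 0.75 [ 0.6269 -0.0352  0.086 ]
  lever_tip [335.5 237.2] 0.75 [0.856  0.1019 0.086 ]
  lever_aim [264.1 203. ] 0.49 [ 0.6318 -0.0273  0.053 ]
  lamp_green [240.6 194.9] 0.4 [ 0.5718 -0.0846  0.05  ]
  measure_top [265.  196.6] 0.68 [ 0.5992 -0.0153  0.05  ]
  measure_top [205.5 230. ] 0.59 [ 0.7008 -0.2144  0.05  ]
  mouse [321.4 158.4] 0.89 [0.3751 0.2586 0.    ]
  mouse [384.2 201.4] 0.38 [0.6591 0.3588 0.    ]
  probe [353.  172.2] 0.59 [ 0.4848  0.3317 -0.    ]
  tape [382.  197.3] 0.82 [ 0.6382  0.362  -0.    ]
  lenscap [281.6 177.2] 0.48 [0.5157 0.0633 0.05  ]
  notes [210.9 179.5] 0.7 [ 0.3997 -0.1481 -0.    ]
  mug [151. 255.] 0.63 [ 0.707 -0.37   0.   ]
side [-0.012 -0.578  0.787]
  dial_centre [261.9 192.7] 0.98 [ 0.5857 -0.0238  0.05  ]
  dial_centre [282.6 185.7] 0.36 [ 0.6452 -0.046   0.05  ]
  lever_tip [276.4 179.5] 0.68 [ 0.6209 -0.0436  0.086 ]
  lever_aim [283.  187.6] 0.58 [ 0.6373 -0.0541  0.053 ]
  lever_aim [262.6 192.5] 0.45 [ 0.5851 -0.0269  
[... 936 characters left out ...]
.5764 -0.0356  0.    ]
{'time': 1.8, 'q': array([-1.78495122e-01,  5.27460656e-01,  1.43267251e+00,  2.92163185e-05,
        1.18139916e+00, -1.78531622e-01]), 'joint_velocities': array([-0.00141169,  0.00022179, -0.00169724,  0.00079897,  0.00029181,
        0.00037447]), 'joint_torque': array([ 6.04461820e-05, -4.39999723e+01, -1.76982629e+01,  6.33366499e-02,
        5.05153066e-02,  9.04208122e-07]), 'position': array([6.24996168e-01, 4.15935587e-05, 2.22581369e-01]), 'tool_rot': array([ 0.50001366,  0.49999428, -0.49997363,  0.50001842]), 'ft_force': array([ 0.19733135, -0.00886426, -0.1914837 ]), 'moment': array([-0.01861433, -0.05937343, -0.00060147]), 'grip_width': 0.086797367190633}
```

View pics/scene0.png

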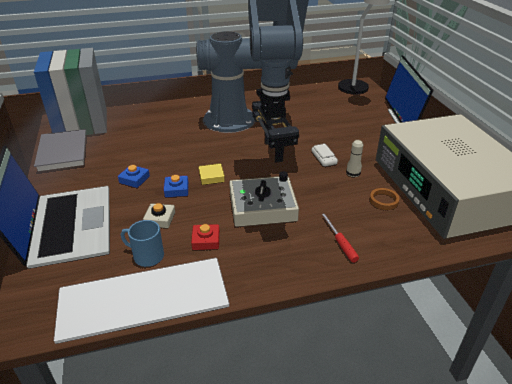

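View pics/wrist0.png

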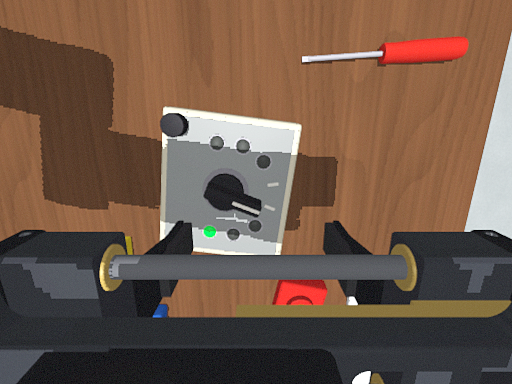

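The scene picture shows the console at about (263,197) and the orange button on its cream foot at about (158,210), with blue and red look-alikes nearby. In the wrist picture the lever at (235,195) points at the second white tick (k=4). The green lamp at (209,231) looks like k=7, so the lever needs three clicks clockwise. I'll refine the geometry next.

```bash
python3 - <<'E'
from h import *
from scipy.optimize import least_squares
L={0:(217,143),1:(243,146),2:(263,162),5:(254,225),6:(233,234),7:(209,231)}
P={k:ray("wrist",p,.055)[:2] for k,p in L.items()}
def f(v): return np.concatenate([v[:2]+.062*np.array([np.cos(v[2]+np.radians(105-30*k)),np.sin(v[2]+np.radians(105-30*k))])-P[k] for k in P])
s=least_squares(f,[.58,-.02,-.1]);print(s.x,np.degrees(s.x[2]),np.round(s.fun*1000,1))
B={}
for c in("scene","side"):
    im=cv2.imread(f"pics/{c}0.png");h=cv2.cvtColor(im,cv2.COLOR_BGR2HSV)
    m=cv2.inRange(h,(8,150,120),(20,255,255))
    n,_,st,ce=cv2.connectedComponentsWithStats(m)
    B[c]=[ce[i] for i in range(1,n) if st[i,4]>12]
    for i in range(1,n):
        if st[i,4]>12: print(c,np.round(ce[i],1),st[i,4],ray(c,ce[i],.05))
    g=cv2.inRange(h,(45,130,120),(75,255,255));n,_,st,ce=cv2.connectedComponentsWithStats(g)
    print([ (np.round(ce[i],1),st[i,4],ray(c,ce[i],.056)) for i in range(1,n) if st[i,4]>3])
def line(c,px):
    a,b=ray(c,px,0),ray(c,px,.1);return a,(b-a)/np.linalg.norm(b-a)
for p in B["scene"]:
    for q in B["side"]:
        a,u=line("scene",p);b,v=line("side",q)
        t=np.linalg.lstsq(np.c_[u,-v],b-a,rcond=None)[0];x,y=a+u*t[0],b+v*t[1]
        if np.linalg.norm(x-y)<.012: print("pair",p.round(),q.round(),(x+y)/2,np.linalg.norm(x-y))
print(R.from_quat(get_obs()["tool_rot"]).as_matrix().round(3))
E
```

```text
[ 0.58229313 -0.0177067  -0.13132139] -7.524161674310573 [-0.4  1.2 -0.2  0.6  0.7  0.8  0.7 -1.3 -0.6 -0.5 -0.3 -0.7]
scene [132.  167.4] 42 [ 0.33329134 -0.39701864  0.05      ]
scene [174.8 177.3] 45 [ 0.42684229 -0.26703266  0.05      ]
scene [384.6 196.5] 148 [0.69276335 0.33373246 0.05      ]
scene [157.9 206.7] 61 [ 0.56353452 -0.33225675  0.05      ]
scene [204.6 227.9] 77 [ 0.69158545 -0.21542216  0.05      ]
[(array([242.1, 191.1]), np.int32(14), array([ 0.56198596, -0.07731622,  0.056     ]))]
side [208.  109.5] 16 [0.77471359 0.40677527 0.05      ]
side [192.4 137.5] 148 [0.6273461  0.31494639 0.05      ]
side [343.7 207.9] 85 [ 0.68628401 -0.21826004  0.05      ]
side [354.6 261.1] 114 [ 0.55896497 -0.33497769  0.05      ]
side [294.7 280.1] 104 [ 0.42632102 -0.26874347  0.05      ]
side [228.1 281.7] 15 [ 0.32508976 -0.16565536  0.05      ]
side [316.2 349.3] 151 [ 0.3321296  -0.39850076  0.05      ]
[(array([270.2, 206.7]), np.int32(23), array([ 0.55602886, -0.08046761,  0.056     ]))]
pair [132. 167.] [316. 349.] [ 0.3324159  -0.39768827  0.04926782] 0.001251570066839545
pair [175. 177.] [344. 208.] [ 0.58296521 -0.27246323  0.15888648] 0.001765756626306312
pair [175. 177.] [295. 280.] [ 0.42660988 -0.26773369  0.04952486] 0.0015214982761290593
pair [385. 196.] [192. 137.] [0.6568127  0.35743513 0.01680978] 0.0028848444470249055
pair [158. 207.] [355. 261.] [ 0.56082679 -0.33320902  0.04757822] 0.0018784012048635476
pair [205. 228.] [344. 208.] [ 0.68896902 -0.21596446  0.04727701] 0.0017757173079476505
pair [205. 228.] [295. 280.] [ 0.51862206 -0.20014326 -0.10506213] 0.006388544523635431
[[ 0.  1.  0.]
 [ 0.  0. -1.]
 [-1.  0. -0.]]
```

View pics/side0.png

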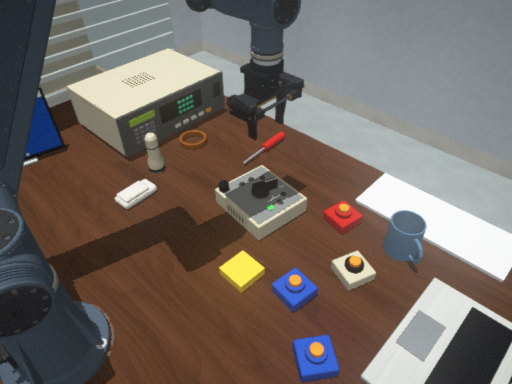

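The lit lamp is k=7, and the axis is at about (0.582, -0.020) with yaw -7.5°. The button is at (0.561, -0.333), with its top at about z 0.048. Next I shut the fingers, turn the tool to line up with the lever, and come down on its counter-clockwise side.

```bash
python3 -m inch '[[0,[0,2.6,4.2],[0,0,0]],[0,[0,0,0],[7.5,0,0]],[0,[0,0,0],[7.5,0,0]],[0,[0,0,0],[7.5,0,0]],[0,[28,0,0],[0,0,0]],[0,[28,0,0],[0,0,0]],[0,[28,0,0],[0,0,0]],[0,[28,0,0],[0,0,0]],[0,[0,0,0],[0,0,0]]]' 10
cat > chk.py <<'E'
from h import *
import sys
C=np.array([.582,-.020])
o=get_obs();M=R.from_quat(o["tool_rot"]).as_matrix();p=o["position"]
a=np.degrees(np.arctan2(M[1,1],M[0,1]));th=np.radians(float(sys.argv[1]) if len(sys.argv)>1 else a)
u=np.array([np.cos(th),np.sin(th)]);n=np.array([-u[1],u[0]]);d=p[:2]-C
print("t",round(o["time"],2),"p",p.round(4),"toolyaw",a.round(1),"tilt",M[2,0].round(4),"rad,tan mm",(d@u*1e3).round(1),(d@n*1e3).round(1),"F",o["ft_force"].round(1),"w",o["grip_width"])
E
cat > pic.py <<'E'
from h import *
import sys
im=[]
for c,w in (("scene",(262,190)),("side",(265,190)),):
    a=imaging.camera(c)[:,:,::-1];x,y=w;im.append(cv2.resize(a[y-65:y+65,x-65:x+65],(400,400),interpolation=cv2.INTER_CUBIC))
cv2.imwrite(sys.argv[1],np.hstack(im))
E
python3 chk.py; python3 pic.py pics/b1.png
```

```text
time: 2.92
position: [0.6315, -0.0075, 0.1089]
tool_rot: [0.592, 0.387, -0.589, 0.39]
ft_force: [0.9, 0.1, 0.8]
grip_width: 0.0056
t 2.92 p [ 0.6315 -0.0075  0.1089] toolyaw -23.3 tilt -1.0 rad,tan mm 40.5 31.1 F [0.9 0.1 0.8] w 0.005604606801198948
```

View pics/b1.png

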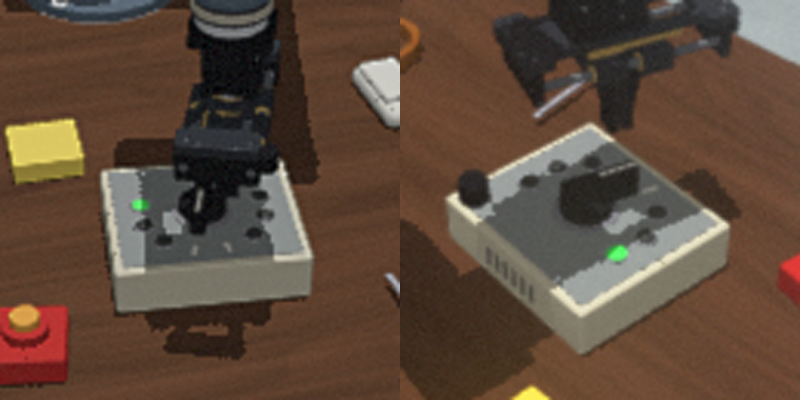

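The crops show the shut fingers above and just behind the lever's counter-clockwise flank. The lever still points at k=4 and the lamp is lit. Now I descend and then approach the lever.

```bash
python3 -m inch '[[0,[0,-4,0],[0,0,0]],[0,[19,0,0],[0,0,0]],[0,[19,0,0],[0,0,0]],[0,[0,0,0],[0,0,0]]]'; python3 chk.py
python3 -m inch '[[0,[0,0,3],[0,0,0]],[0,[0,0,3],[0,0,0]],[0,[0,0,3],[0,0,0]],[0,[0,0,3],[0,0,0]],[0,[0,0,0],[0,0,0]]]'; python3 chk.py
```

```text
time: 3.52
position: [0.6328, -0.0066, 0.0754]
tool_rot: [0.595, 0.384, -0.586, 0.394]
ft_force: [0.2, -0.4, -0.5]
grip_width: 0.0005
t 3.52 p [ 0.6328 -0.0066  0.0754] toolyaw -23.3 tilt -0.9998 rad,tan mm 41.4 32.4 F [ 0.2 -0.4 -0.5] w 0.0005107917708434196
time: 4.15
position: [0.6293, -0.0177, 0.0768]
tool_rot: [0.597, 0.383, -0.585, 0.394]
ft_force: [0.3, 1.6, -3.1]
grip_width: 0.0005
t 4.15 p [ 0.6293 -0.0177  0.0768] toolyaw -23.4 tilt -0.9997 rad,tan mm 42.4 20.9 F [ 0.3  1.6 -3.1] w 0.00051203704979596
```

```bash
python3 -m inch '[[0,[3,-2,3],[0,0,0]],[0,[1,0,4],[6,0,0]],[0,[1,1,4.2],[6,0,0]],[0,[0,1.5,4.2],[6,0,0]],[0,[0,0,0],[0,0,0]]]'; python3 chk.py; python3 - <<'E'
from h import *
imaging.camera("side")
for t in("lever_tip","lever_aim"):
  for d in imaging.tip_of("side",t)[:2]:print(t,d["confidence"],ray("side",d["pixel"],.086 if t=="lever_tip" else .053))
E
python3 pic.py pics/b2.png
```

```text
time: 4.78
position: [0.6267, -0.0319, 0.0744]
tool_rot: [0.656, 0.282, -0.635, 0.295]
ft_force: [0.9, -0.3, 0.4]
grip_width: 0.0004
t 4.78 p [ 0.6267 -0.0319  0.0744] toolyaw -41.8 tilt -0.9994 rad,tan mm 41.3 21.0 F [ 0.9 -0.3  0.4] w 0.00044543522544016203
lever_tip 0.79 [ 0.61386693 -0.05993321  0.086     ]
lever_aim 0.57 [ 0.61771338 -0.07263135  0.053     ]
lever_aim 0.47 [ 0.58716455 -0.02320243  0.053     ]
```

View pics/b2.png

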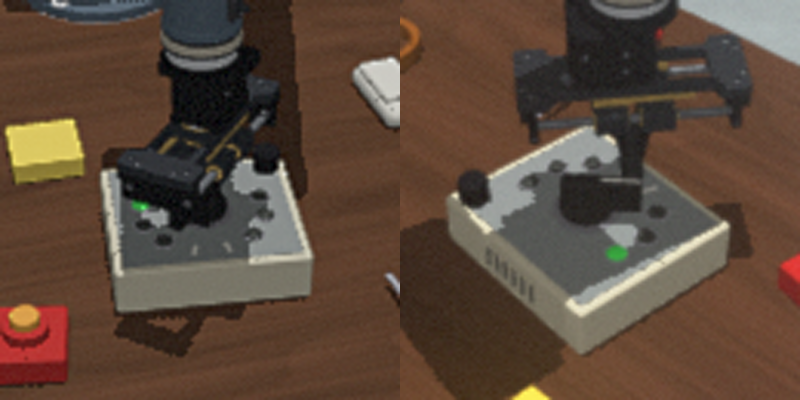

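The lever has snapped to position 5: its tip measures at -51° and -52.5° is expected. On to position 6.

```bash
python3 -m inch '[[0,[1,0,4.5],[6,0,0]],[0,[1,0.5,4.5],[6,0,0]],[0,[0,1,4.2],[6,0,0]],[0,[0,1.5,4.2],[6,0,0]],[0,[0,1.5,4.2],[6,0,0]],[0,[0,0,0],[0,0,0]]]'; cat >> chk.py <<'E'
print("tilt rv tool deg", np.degrees(np.cross([1,0,0],M.T@[0,0,-1])).round(1))
imaging.camera("side")
for d in imaging.tip_of("side","lever_tip")[:2]:
    q=ray("side",d["pixel"],.086)[:2]-C;print("lever",round(d["confidence"],2),np.degrees(np.arctan2(q[1],q[0])).round(1),np.linalg.norm(q).round(4))
E
python3 chk.py
```

```text
time: 5.78
position: [0.6162, -0.047, 0.0727]
tool_rot: [0.714, 0.104, -0.683, 0.112]
ft_force: [-0.8, -0.7, 0.4]
grip_width: 0.0004
t 5.78 p [ 0.6162 -0.047   0.0727] toolyaw -72.5 tilt -0.999 rad,tan mm 36.0 24.5 F [-0.8 -0.7  0.4] w 0.00042475798574965665
tilt rv tool deg [ 0.  -2.4 -1. ]
lever 0.59 -121.6 0.0839
```

```bash
python3 pic.py pics/b3.png
```

```text
(no output)
```

View pics/b3.png

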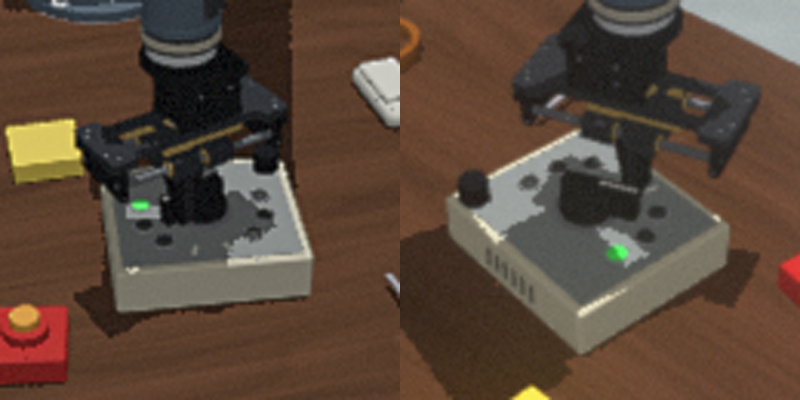

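The lever is still between clicks 5 and 6, with the finger against it. I keep pushing and take the tilt out as I go.

```bash
python3 -m inch '[[0,[0,0,5],[0,-1,-0.4]],[0,[0,0.5,4.5],[4,-1,-0.4]],[0,[0,0,0],[0,0,0]]]'; python3 chk.py;  python3 pic.py pics/b4.png
```

```text
time: 6.35
position: [0.6071, -0.0501, 0.0724]
tool_rot: [0.704, 0.083, -0.7, 0.084]
ft_force: [0.8, -0.0, 0.5]
grip_width: 0.0005
t 6.35 p [ 0.6071 -0.0501  0.0724] toolyaw -76.4 tilt -1.0 rad,tan mm 35.1 17.3 F [ 0.8 -0.   0.5] w 0.0005388885514009412
tilt rv tool deg [ 0.  -0.3 -0.1]
lever 0.8 -80.9 0.0529
lever 0.47 -127.1 0.0306
```

View pics/b4.png

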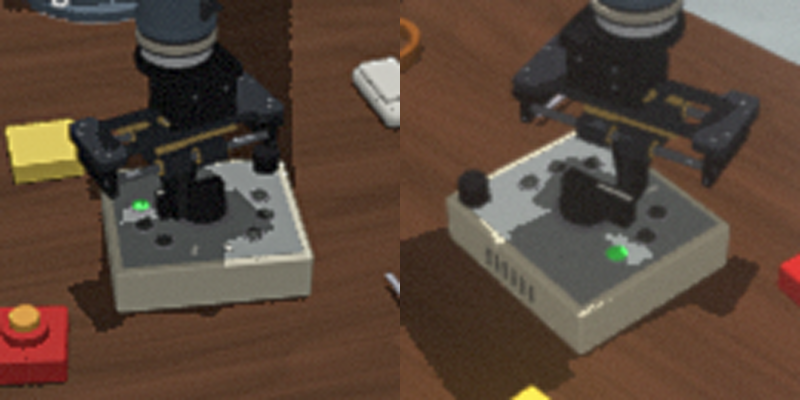

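The lever now rests in position 6, measured at -81° against -82.5° expected. One more click.

```bash
python3 -m inch '[[0,[0,1,4],[5,0,0]],[0,[0,1.4,4],[5,0,0]],[0,[0,1.4,4],[5,0,0]],[0,[0,1.4,4],[5,0,0]],[0,[0,0,0],[0,0,0]]]'; python3 chk.py
```

```text
time: 7.18
position: [0.5977, -0.0561, 0.0728]
tool_rot: [0.713, -0.043, -0.699, -0.043]
ft_force: [0.4, 0.1, -0.8]
grip_width: 0.0006
t 7.17 p [ 0.5977 -0.0561  0.0728] toolyaw -96.9 tilt -0.9998 rad,tan mm 34.0 20.0 F [ 0.4  0.1 -0.8] w 0.0006339352939194888
tilt rv tool deg [ 0.  -1.1  0.1]
lever 0.73 -92.4 0.0484
```

```bash
python3 -m inch '[[0,[0,1,4],[3,-0.5,0]],[0,[0,1,4],[3,-0.5,0]],[0,[0,0,0],[0,0,0]]]'; python3 chk.py
```

```text
time: 7.65
position: [0.5891, -0.0565, 0.0726]
tool_rot: [0.703, -0.078, -0.702, -0.08]
ft_force: [-0.2, 0.4, 1.1]
grip_width: 0.0006
t 7.65 p [ 0.5891 -0.0565  0.0726] toolyaw -102.8 tilt -1.0 rad,tan mm 34.0 15.1 F [-0.2  0.4  1.1] w 0.0006114260158312059
tilt rv tool deg [ 0.  -0.   0.2]
lever 0.62 -115.5 0.059
```

```bash
python3 -m inch '[[0,[0,0,-8],[0,0,0]],[0,[-1,0,-6],[0,0,0]],[0,[-30,0,0],[0,0,0]],[0,[-40,0,0],[0,0,0]],[0,[-40,0,0],[0,0,0]],[0,[-30,0,-60],[0,0,0]],[0,[0,0,0],[0,0,0]]]'; python3 chk.py
python3 - <<'E'
from h import *
im=imaging.camera("wrist");cv2.imwrite("pics/w2.png",im[:,:,::-1])
for t,z in(("lever_tip",.086),("lever_aim",.053),("lamp_green",.05),("dial_centre",.05)):
  for d in imaging.tip_of("wrist",t)[:2]:print(t,round(d["confidence"],2),np.round(d["pixel"]),ray("wrist",d["pixel"],z).round(4))
E
python3 - <<'E'
import cv2,numpy as np
from h import *
a=cv2.imread("pics/w2.png");b=imaging.camera("side")[:,:,::-1][125:255,200:330]
cv2.imwrite("pics/w2b.png",np.hstack([cv2.resize(a,(480,360)),cv2.resize(b,(320,360),interpolation=2)]))
E
```

```text
time: 8.62
position: [0.66, -0.0728, 0.2149]
tool_rot: [-0.703, 0.077, 0.703, 0.079]
ft_force: [-0.5, -0.5, 0.1]
grip_width: 0.0004
t 8.62 p [ 0.66   -0.0728  0.2149] toolyaw -102.7 tilt -1.0 rad,tan mm 34.4 87.7 F [-0.5 -0.5  0.1] w 0.00042563552480231565
tilt rv tool deg [-0.   0.   0.2]
lever 0.86 -116.6 0.0534
dial_centre 0.81 [234. 239.] [ 0.5759 -0.0197  0.05  ]
```

View pics/w2b.png

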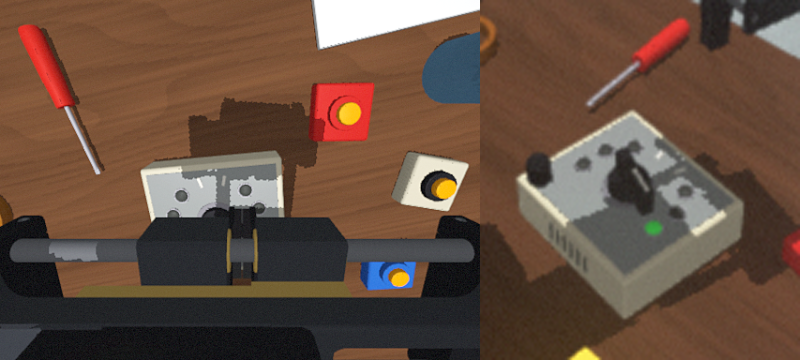

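The side view shows the lever pointing straight at the green lamp. In the wrist view the orange button on its cream foot is at about (445,188) of the scaled picture. I move above it.

```bash
python3 - <<'E'
from h import *
im=cv2.imread("pics/w2.png");h=cv2.cvtColor(im,cv2.COLOR_BGR2HSV);m=cv2.inRange(h,(8,150,120),(28,255,255))
n,_,st,ce=cv2.connectedComponentsWithStats(m)
for i in range(1,n):
    if st[i,4]>100: print(ce[i].round(1),st[i],ray("wrist",ce[i],.05).round(4))
E
python3 -m inch '[[0,[0,46,6.5],[0,0,0]],[0,[0,46,6.5],[0,0,0]],[0,[0,46,6.5],[0,0,0]],[0,[0,46,6.5],[0,0,0]],[0,[0,46,6.5],[0,0,0]],[0,[0,46,6.5],[0,0,0]],[0,[0,0,0],[0,0,0]],[0,[0,0,0],[0,0,0]]]'
cat > chk2.py <<'E'
from h import *
o=get_obs();M=R.from_quat(o["tool_rot"]).as_matrix()
print(o["time"],o["position"].round(4),"F",o["ft_force"].round(1),"to go tool mm",(M.T@(np.array([.561,-.333,.06])-o["position"])*1e3).round(1),"tilt",np.degrees(np.cross([1,0,0],M.T@[0,0,-1])).round(1))
E
python3 chk2.py
```

```text
[371.6 120.7] [359 109  27  25 526] [ 0.6887 -0.2132  0.05  ]
[473.1 200.5] [460 190  27  22 453] [ 0.5627 -0.329   0.05  ]
[424.8 295.5] [415 286  21  19 299] [ 0.4302 -0.2641  0.05  ]
[417.1 306.1] [384 289  61  23 116] [ 0.414  -0.2527  0.05  ]
time: 10.02
position: [0.55, -0.3362, 0.2066]
tool_rot: [-0.696, 0.074, 0.709, 0.08]
ft_force: [-0.0, 0.6, 0.2]
grip_width: 0.0002
10.025 [ 0.55   -0.3362  0.2066] F [-0.   0.6  0.2] to go tool mm [146.4  -4.5 -12.9] tilt [-0.   1.1  0.4]
```

```bash
python3 -m inch '[[0,[0,-6,-12],[0,1,0.4]],[0,[40,0,0],[0,0,0]],[0,[40,0,0],[0,0,0]],[0,[40,0,0],[0,0,0]],[0,[15,0,0],[0,0,0]],[0,[0,0,0],[0,0,0]]]'
python3 chk2.py; python3 - <<'E'
from h import *
o=[]
for c,(x,y) in (("scene",(160,205)),("side",(355,255))):
    a=imaging.camera(c)[:,:,::-1];o.append(cv2.resize(a[y-50:y+50,x-50:x+50],(400,400),interpolation=cv2.INTER_CUBIC))
cv2.imwrite("pics/p1.png",np.hstack(o))
E
```

```text
time: 10.78
position: [0.5725, -0.3245, 0.0704]
tool_rot: [0.706, -0.074, -0.7, -0.072]
ft_force: [-0.1, 1.0, 0.5]
grip_width: 0.0005
10.775 [ 0.5725 -0.3245  0.0704] F [-0.1  1.   0.5] to go tool mm [10.4 10.7  9.6] tilt [ 0.  -0.5 -0.1]
```

View pics/p1.png

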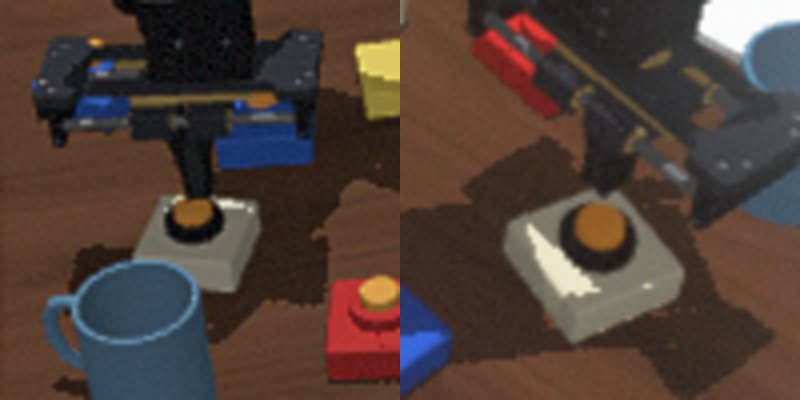

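The fingertip is just above the button but off-centre, about 10 mm forward and 9 mm left, which agrees with the numbers. I correct that before pressing.

```bash
python3 -m inch '[[0,[0,10,9],[0,-0.5,0]],[0,[0,0,0],[0,0,0]],[0,[0,0,0],[0,0,0]]]'; python3 chk2.py
```

```text
time: 11.25
position: [0.5633, -0.3361, 0.0762]
tool_rot: [0.706, -0.076, -0.701, -0.07]
ft_force: [-0.3, -0.8, 0.2]
grip_width: 0.0004
11.25 [ 0.5633 -0.3361  0.0762] F [-0.3 -0.8  0.2] to go tool mm [16.1 -2.7  3. ] tilt [ 0.  -0.5 -0.4]
```

```bash
python3 -m inch '[[0,[10,-2,3],[0,0,0]],[0,[10,0,0],[0,0,0]],[0,[3,0,0],[0,0,0]],[0,[0,0,0],[0,0,0]]]'; python3 chk2.py; python3 -m inch '[[0,[3,0,0],[0,0,0]],[0,[2,0,0],[0,0,0]],[0,[0,0,0],[0,0,0]]]'; python3 chk2.py
```

```text
time: 11.75
position: [0.5607, -0.3338, 0.0516]
tool_rot: [0.706, -0.076, -0.701, -0.071]
ft_force: [-0.2, 0.4, 0.9]
grip_width: 0.0006
11.75 [ 0.5607 -0.3338  0.0516] F [-0.2  0.4  0.9] to go tool mm [-8.4 -0.8 -0.2] tilt [ 0.  -0.5 -0.4]
time: 12.12
position: [0.5608, -0.3338, 0.0475]
tool_rot: [0.706, -0.076, -0.701, -0.07]
ft_force: [-1.4, 0.8, 4.5]
grip_width: 0.0006
12.125 [ 0.5608 -0.3338  0.0475] F [-1.4  0.8  4.5] to go tool mm [-12.5  -0.8  -0.2] tilt [ 0.  -0.5 -0.4]
```

```bash
python3 -m inch '[[0,[2,0,0],[0,0,0]],[0,[2,0,0],[0,0,0]],[0,[2,0,0],[0,0,0]]]'; python3 chk2.py
```

```text
time: 12.5
position: [0.5608, -0.3339, 0.0463]
tool_rot: [0.706, -0.076, -0.701, -0.07]
ft_force: [-3.6, 2.6, 14.3]
grip_width: 0.0004
12.5 [ 0.5608 -0.3339  0.0463] F [-3.6  2.6 14.3] to go tool mm [-13.7  -0.8  -0.1] tilt [ 0.  -0.5 -0.5]
```

The force went 0.9 N, 4.5 N, then 14 N at a solid stop. Contact began near z 0.052 and the stop is at 0.0463, which fits the full 6 mm of travel. I hold briefly, lift clear and check.

```bash
python3 -m inch '[[0,[1,0,0],[0,0,0]],[0,[-20,0,0],[0,0,0]],[0,[-40,0,0],[0,0,0]],[0,[-40,0,0],[0,0,0]],[0,[0,0,-40],[0,0,0]],[0,[0,0,0],[0,0,0]],[0,[0,0,0],[0,0,0]]]'; python3 - <<'E'
from h import *
ims=[imaging.camera(c)[:,:,::-1] for c in("scene","side")]
cv2.imwrite("pics/f.png",np.hstack([cv2.resize(ims[0][130:280,110:410],(400,300)),cv2.resize(ims[1][110:310,110:440],(400,300))]))
for t,z in(("mouse",0),("probe",0),("tape",0),("lenscap",.05),("notes",0),("mug",0),("lever_tip",.086)):
  d=imaging.tip_of("side",t)[:1]
  if d: print(t,d[0]["confidence"],ray("side",d[0]["pixel"],z).round(4))
for c,z in(("scene",.05),("side",.05)):
    im=ims[c=="side"].copy();h=cv2.cvtColor(im,cv2.COLOR_BGR2HSV);m=cv2.inRange(h,(8,150,120),(20,255,255))
    n,_,st,ce=cv2.connectedComponentsWithStats(m);print(c,[(ce[i].round(1),st[i,4]) for i in range(1,n) if st[i,4]>30])
E
python3 chk2.py
```

```text
time: 13.38
position: [0.6007, -0.3414, 0.1534]
tool_rot: [0.707, -0.077, -0.699, -0.07]
ft_force: [-0.1, 0.6, -0.5]
grip_width: 0.0003
mouse 0.84 [0.3661 0.2442 0.    ]
tape 0.59 [0.6506 0.3509 0.    ]
lenscap 0.5 [0.5276 0.0768 0.05  ]
notes 0.72 [ 0.3874 -0.1456  0.    ]
mug 0.72 [ 0.705  -0.3851  0.    ]
lever_tip 0.85 [ 0.5577 -0.0634  0.086 ]
scene [(array([174.8, 177.8]), np.int32(46)), (array([384.6, 196.3]), np.int32(146)), (array([157.8, 206.6]), np.int32(63)), (array([204.6, 227.9]), np.int32(77))]
side [(array([192.5, 137.4]), np.int32(150)), (array([343.8, 207.9]), np.int32(86)), (array([354.7, 260.9]), np.int32(118)), (array([294.7, 280.2]), np.int32(105)), (array([316.2, 349.3]), np.int32(149))]
13.825 [ 0.6008 -0.3417  0.153 ] F [-0.3  0.3  0.5] to go tool mm [92.5 -1.2 41.9] tilt [ 0.  -0.7 -0.5]
```

View pics/f.png

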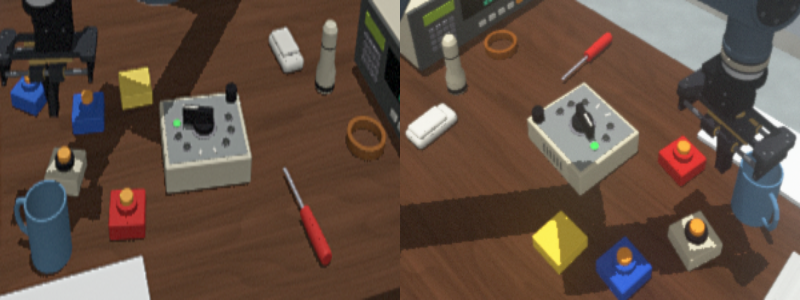

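Nothing else has moved and the button's pixels are back where they started. The measured lever angles (-115° to -119°) differ a little from the lamp's -113°, so I check that with a close-up overlay before handing in.

```bash
python3 - <<'E'
from h import *
from scipy.optimize import least_squares
out=[]
for c in("scene","side"):
    im=imaging.camera(c)[:,:,::-1].copy()
    for t,z in(("lever_aim",.053),("lamp_green",.05),("lever_tip",.086),("dial_centre",.05)):
        d=imaging.tip_of(c,t)
        print(c,t,[(round(x["confidence"],2),ray(c,x["pixel"],z).round(4)) for x in d[:2]])
    h=cv2.cvtColor(im,cv2.COLOR_BGR2HSV);g=cv2.inRange(h,(45,130,120),(75,255,255))
    gp=np.argwhere(g>0).mean(0)[::-1]
    # axis from the lamp centre in this view (k=7 direction known)
    L=ray(c,gp,.056)[:2];u=np.array([np.cos(np.radians(-112.5)),np.sin(np.radians(-112.5))]);Cc=L-.062*u
    print(c,"axis",Cc.round(4))
    x,y=np.round(proj(c,[*Cc,.06])).astype(int);s=10;r=20
    big=cv2.resize(im[y-r:y+r,x-r:x+r],(400,400),interpolation=cv2.INTER_CUBIC)
    for a,col in((-112.5,(0,0,255)),(-105.5,(255,255,0)),(-119.5,(255,0,255))):
        v=np.array([np.cos(np.radians(a)),np.sin(np.radians(a))])
        q=[((proj(c,[*(Cc+v*k),.086])-[x-r,y-r]+.5)*s).astype(int) for k in(-.022,.048)]
        cv2.line(big,tuple(map(int,q[0])),tuple(map(int,q[1])),col,1)
    out.append(big)
cv2.imwrite("pics/g.png",np.hstack(out))
E
```

```text
scene lever_aim [(0.58, array([ 0.5631, -0.0665,  0.053 ]))]
scene lamp_green [(0.42, array([ 0.5657, -0.0801,  0.05  ]))]
scene lever_tip [(0.53, array([ 0.5661, -0.0713,  0.086 ]))]
scene dial_centre [(0.55, array([ 0.585 , -0.0202,  0.05  ])), (0.33, array([0.4584, 0.2209, 0.05  ]))]
scene axis [ 0.586  -0.0206]
side lever_aim [(0.81, array([ 0.5578, -0.0806,  0.053 ]))]
side lamp_green [(0.44, array([ 0.5685, -0.0672,  0.05  ]))]
side lever_tip [(0.82, array([ 0.565 , -0.0618,  0.086 ])), (0.23, array([0.3324, 0.165 , 0.086 ]))]
side dial_centre [(0.63, array([ 0.5815, -0.0204,  0.05  ]))]
side axis [ 0.5795 -0.0227]
```

View pics/g.png

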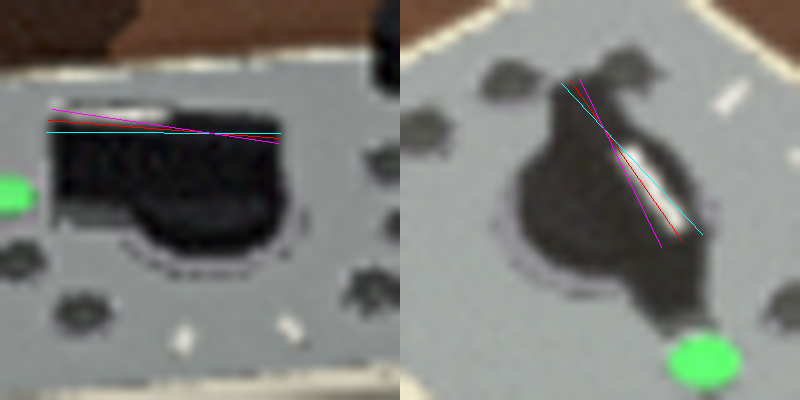

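In both views the white stripe runs parallel to the red line, which is the lamp's direction, and within the ±7° lines in slope. The lever is in the green click, so I hand in.

```bash
python3 -c "
from rig import robot; print(robot.hand_in())"
```

```text
the job is handed in; nothing more can be done
None
```

I pushed the selector lever from position 4 to position 7, the green lamp's channel, with the shut fingertips. Then I pressed the orange button on the cream foot once and let it come back up. The job was handed in about 14 s into the 51 s limit; no verdict was reported.

**Lever:** In the last close-up its white stripe runs parallel to the lamp's direction in both camera views. The networks' point estimates scattered, giving lever angles of -115° to -119° against about -113° for the lamp. I put that down to detection noise and trusted the overlay.

**Button:** The force rose steadily to a solid stop of about 14 N. The height readings fit the full 6 mm of travel, though the travel itself could not be read directly. Afterwards the button's pixels were back within 0.2 px of where they started.

**Bystanders:** All the bystanders looked in place in the last pictures. The network positions agreed within about 10 mm, except the mouse, which differed by about 19 mm. The arm never went near the mouse, and I did not check that reading again. The probe was missed in the last network check but stands upright in the picture.

**Robot:** It was clear of everything at hand-in, with the fingertips about 0.15 m above the desk.

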